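# Rack the retained sample jars in filling order

### The job

The four sample jars stand in the puck carrier in the order in which they were filled. Move them to the blue sample rack, one jar to a bay, in the same order from left to right (the leftmost jar into the leftmost bay, and so on), each standing upright on the bay's floor. Keep the jars upright and set them down gently: they are glass and must not be tipped over or dropped.

Things in the scene. Friction and masses are not known exactly. Their poses are not given: they have to be found in the camera images.
- carrier: Stainless channel holding four pucks with jars in a row, fixed: 96 mm (its x) by 368 mm (y, the row), lips 16 mm high, a 61 mm high wire bail at each end (y = 179, -179 mm). Origin at the centre of its underside; y points to the robot's left within 0.12 rad. Places at y = 129, 43, -43, -129 mm, leftmost first. Carrier or rack may be nearer the robot.
- rack: Blue-painted sheet-metal rack with four empty open-topped bays in a row, fixed: 96 mm (its x) by 352 mm (y, the row). Origin at the centre of its underside; y points to the robot's left within 0.12 rad. Bay centres at x = 0, y = 129, 43, -43, -129 mm, leftmost first. Bay floor 6 mm above the underside, bays 82 mm (y) by 88 mm (x), dividers 41 mm high, 4 to 6 mm thick, lips 20 mm high.
- jar_tall: Closed jar of milk-white glass with a paper band and a round steel lid; origin at the centre of its underside, z up. Tall round jar: 98 mm high, straight body 56 mm across up to 78 mm, lid 50 mm across, about 0.34 kg. Good grip: across the body, pads centred 56 mm above its underside.
- jar_squat: Closed jar of milk-white glass with a paper band and a round steel lid; origin at the centre of its underside, z up. Squat round jar: 72 mm high, straight body 66 mm across up to 54 mm, lid 60 mm across, about 0.32 kg. Good grip: across the body, pads centred 44 mm above its underside.
- jar_square: Closed jar of milk-white glass with a paper band and a round steel lid; origin at the centre of its underside, z up. Square jar: 86 mm high, body 47 mm by 47 mm with straight sides up to 64 mm (flat faces look along its x and y), lid 40 mm across, about 0.30 kg. Good grip: across the two faces that look along x, pads centred 50 mm above its underside.
- jar_hex: Closed jar of milk-white glass with a paper band and a round steel lid; origin at the centre of its underside, z up. Six-sided jar: 80 mm high, 56 mm across flats up to 60 mm (two of the flats look along its x), lid 50 mm across, about 0.30 kg. Good grip: across the two flats that look along x, pads centred 48 mm above its underside.
- puck_tall: Round black plastic puck, 82 mm across, 14 mm high, recess 74 mm across with its floor 8 mm above the underside; stands fixed in the carrier. Origin at the centre of its underside, 4 mm above the bench. At the start the tall jar stands in it, and it stays when the jar leaves. The pucks look alike and change places from start to start.
- puck_squat: Round black plastic puck, 82 mm across, 14 mm high, recess 74 mm across with its floor 8 mm above the underside; stands fixed in the carrier. Origin at the centre of its underside, 4 mm above the bench. At the start the squat jar stands in it, and it stays when the jar leaves. The pucks look alike and change places from start to start.
- puck_square: Round black plastic puck, 82 mm across, 14 mm high, recess 74 mm across with its floor 8 mm above the underside; stands fixed in the carrier. Origin at the centre of its underside, 4 mm above the bench. At the start the square jar stands in it, and it stays when the jar leaves. The pucks look alike and change places from start to start.
- puck_hex: Round black plastic puck, 82 mm across, 14 mm high, recess 74 mm across with its floor 8 mm above the underside; stands fixed in the carrier. Origin at the centre of its underside, 4 mm above the bench. At the start the six-sided jar stands in it, and it stays when the jar leaves. The pucks look alike and change places from start to start.
There are look-alikes about, which are no part of the job. Leave any purple look-alike of the jar_tall alone.

How it is judged:
At the end, for the whole second after the job is handed in: Each jar stands upright (within 0.1 rad) and at rest on the floor of the rack bay with the same place in the row, counted from the left, as the puck it came from: origin within 20 mm of the bay's centre along the row and 22 mm across it, and less than 11 mm above the rack's underside (((y of puck_tall in the frame of carrier between 0.109 and 0.149 m and y of jar_tall in the frame of rack between 0.109 and 0.149 m) or (y of puck_tall in the frame of carrier between 0.023 and 0.063 m and y of jar_tall in the frame of rack between 0.023 and 0.063 m) or (y of puck_tall in the frame of carrier between -0.063 and -0.023 m and y of jar_tall in the frame of rack between -0.063 and -0.023 m) or (y of puck_tall in the frame of carrier between -0.149 and -0.109 m and y of jar_tall in the frame of rack between -0.149 and -0.109 m)) and x of jar_tall in the frame of rack between -0.022 and 0.022 m and z of each of jar_tall, jar_squat, jar_square, jar_hex in the frame of rack below 0.011 m and angle between each of jar_tall, jar_squat, jar_square, jar_hex's own z axis and vertical below 0.1 rad and linear speed of each of jar_tall, jar_squat, jar_square, jar_hex below 0.02 m/s and ((y of puck_squat in the frame of carrier between 0.109 and 0.149 m and y of jar_squat in the frame of rack between 0.109 and 0.149 m) or (y of puck_squat in the frame of carrier between 0.023 and 0.063 m and y of jar_squat in the frame of rack between 0.023 and 0.063 m) or (y of puck_squat in the frame of carrier between -0.063 and -0.023 m and y of jar_squat in the frame of rack between -0.063 and -0.023 m) or (y of puck_squat in the frame of carrier between -0.149 and -0.109 m and y of jar_squat in the frame of rack between -0.149 and -0.109 m)) and x of jar_squat in the frame of rack between -0.022 and 0.022 m and ((y of puck_square in the frame of carrier between 0.109 and 0.149 m and y of jar_square in the frame of rack between 0.109 and 0.149 m) or (y of puck_square in the frame of carrier between 0.023 and 0.063 m and y of jar_square in the frame of rack between 0.023 and 0.063 m) or (y of puck_square in the frame of carrier between -0.063 and -0.023 m and y of jar_square in the frame of rack between -0.063 and -0.023 m) or (y of puck_square in the frame of carrier between -0.149 and -0.109 m and y of jar_square in the frame of rack between -0.149 and -0.109 m)) and x of jar_square in the frame of rack between -0.022 and 0.022 m and ((y of puck_hex in the frame of carrier between 0.109 and 0.149 m and y of jar_hex in the frame of rack between 0.109 and 0.149 m) or (y of puck_hex in the frame of carrier between 0.023 and 0.063 m and y of jar_hex in the frame of rack between 0.023 and 0.063 m) or (y of puck_hex in the frame of carrier between -0.063 and -0.023 m and y of jar_hex in the frame of rack between -0.063 and -0.023 m) or (y of puck_hex in the frame of carrier between -0.149 and -0.109 m and y of jar_hex in the frame of rack between -0.149 and -0.109 m)) and x of jar_hex in the frame of rack between -0.022 and 0.022 m); the robot touches nothing.
It fails at once if a jar is tipped over (leans more than 0.6 rad) (angle between any of jar_tall, jar_squat, jar_square, jar_hex's own z axis and vertical above 0.6 rad).
It fails at once if a jar is let fall (moves faster than 0.45 m/s while the fingers do not hold it) ((linear speed of jar_tall above 0.45 m/s and contact force between the fingers and jar_tall below 0.2 N) or (linear speed of jar_squat above 0.45 m/s and contact force between the fingers and jar_squat below 0.2 N) or (linear speed of jar_square above 0.45 m/s and contact force between the fingers and jar_square below 0.2 N) or (linear speed of jar_hex above 0.45 m/s and contact force between the fingers and jar_hex below 0.2 N)).
It fails at once if a jar is banged or pressed hard into the rack (contact force over 60 N) (contact force between any of jar_tall, jar_squat, jar_square, jar_hex and rack above 60 N).
It also fails if it takes over 106 s, if anything falls off the work surface, if the arm or the gripper's body presses on something with over 40 N, if the wrist force passes 120 N, or if a joint passes its speed limit or range.

### The arm

A 7-joint arm with a two-finger parallel gripper is mounted at the origin on the work surface. World frame = base frame: x ahead of the robot, y to its left, z up, the work surface at z = 0. Lengths are in m, angles in rad, forces in N, time in s.
With the tool pointing down it reaches from about 0.4 to 0.85 m from the base axis. Payload 4.5 kg.
Tool frame: the origin (TCP) lies where the fingers leave the gripper's body, on its centre line; the fingertips stand 64 mm ahead of it and the grasp point (between the pads) lies 45 mm ahead of it; z points along the fingers, y is the line along which they close (so a half turn about z gives the same grasp; the last joint's range is limited). The gripper opens to 88 mm and grips with 3 to 60 N. Pads are 18 mm wide; open, the fingers measure 123 mm over their backs; the gripper's body (75 mm by 187 mm) begins 45 mm behind the grasp point.
Start: joints at [1.368, 0.689, -0.195, 1.565, 0.157, 0.902, -0.215], TCP at [0.147, -0.608, 0.303] pointing down, gripper open.
Joint ranges: [-3.01, 3.01], [-0.46, 2.08], [-1.47, 1.51], [0.13, 2.56], [-1, 4.14], [0.04, 2.09], [-2.66, 2.66]. Speed limits (rad/s): [2.57, 2.57, 3.14, 3.14, 3.14, 3.14, 3.14].

### API

Orientations are given as a unit quaternion [x, y, z, w].
In Python, from plant import r gives the robot as it stands.
- The arm moves only by the tool play_rows, never from a script. Its arguments are lists of equal length, an entry for each row: "translation": the shift along the tool's x, y, z in m, a list of three; "delta_rot": the turn, a rotation vector about the tool's x, y, z in degrees, a list of three; "grip": the opening, from -1 (shut) to 1 (fully open). In form: {"translation": [[x, y, z], ...], "delta_rot": [[rx, ry, rz], ...], "grip": [grip, ...]}. A call has 1 to 20 rows; each row shifts and turns the commanded pose from where the row before left it, along the tool's axes as they then stand; what a row does not reach is not made up. A row lasts 1/8 s, in which the tool goes at most 62.5 mm and 10.7 degrees, less where a joint would pass 70% of its speed; a pose out of reach is approached as far as the arm can. A call with a gripper value outside its range is refused whole. The fingers move at their own pace and stop on an object; "squeeze" is the grip in N (left out, the last holds). Time passes only in rows, so rows that do not move let the fingers close. It gives the time, the measured TCP pose, the force, the opening and the grip force at its end, in the units of the state.
- r.get_state(): the state, without advancing time (a new reading comes with each control period).
- r.snapshot(name): name is "side" or "top"; returns the picture (400x640x3 uint8, blue, green, red); there is no depth.
- r.get_calibration(name): a dict with "intrinsics" (3x3 intrinsics, pixels), "k1" (the pictures are not rectified: a ray, as slopes to the right and down, at radius r is drawn at 1 + k1 r^2 times it, then the intrinsics apply), "eye" and "rotation" of the camera in the world. Camera axes: x right, y up, looking along -z (the intrinsics and any distortion apply to the point x, -y, -z); pixel columns grow to the right and rows downward; lengths in m; the calibration is good to about 2 mm. A picture is of the moment at which its call begins. get_calibration takes no time and is no camera call.
- r.finish_job(): hands the job in; it is judged then, once.
Trained networks look in the newest picture that a camera, given by its name, has taken for a name from the list of things; names that differ only in an ending like _2 or _b are one class to them, and where a whole thing is asked for, a point or a joint stands for the part that bears it (a point fixed in the world has none). Each returns a list of dicts, best first, with "confidence" (0 to 1); they miss things now and then, are a little off and sometimes report something else, mostly with a low value. They report only what shows in the picture. A call takes as long as a camera call. They do not tell look-alikes from the thing itself.
- r.look_for(camera, target): "point" ([x, y, z] in m, in world coordinates, good to about 4 mm: the middle of the surface that is visible of it).
- r.silhouettes(camera, target): "pixels" (400x640 bool, what is visible of it).
The state is a dict: "clock": time; "q": joint angles; "qd": joint speeds; "joint_torque": joint torques, N m; "tool_pos": TCP position; "eef_rot": TCP orientation; "contact_force": force on the tool from outside, world axes, zero at the start; "moment": the same for the moment, N m; "opening": opening from 0.0 (shut) to 1.0 (fully open); "finger_force": force on a finger pad.
Only numpy, scipy, OpenCV 4.12 (cv2) and the standard library are available. Lean on these libraries where they do the work, as an engineer would, in place of code of your own. Each camera call takes 0.05 s, during which the arm holds its last target. There are 200 camera calls.

## Working session

There is one attempt and no reset: what is moved stays moved. The work goes in short steps, Python scripts to look and compute and a tool call to move; the robot and the scene stay as the last step left them, time stands still between calls to the robot, and variables do not carry over. Pictures are saved under pics/ and viewed, at most 14 in all, crops included, and the job is handed in when it is done.

Besides the shell and the picture viewer there is one more tool, called after "Emit:" as name(argument=value, ...) on one line, values as JSON. play_rows: Moves the arm, as the interface text tells. Its arguments: {"type":"object","properties":{"translation":{"type":"array","items":{"type":"array","items":{"type":"number"}}},"delta_rot":{"type":"array","items":{"type":"array","items":{"type":"number"}}},"grip":{"type":"array","items":{"type":"number"}},"squeeze":{"type":"number"}},"required":["translation","delta_rot","grip"]}

```bash
mkdir -p pics; ls; python3 - <<'E'
from plant import r
import cv2
for n in("top","side"):
    cv2.imwrite(f"pics/{n}0.png",r.snapshot(n)); c=r.get_calibration(n); print(n,c)
    for t in ["carrier","rack","jar_tall","jar_squat","jar_square","jar_hex"]:
        print(t,[([round(float(v),3) for v in d["point"]],round(d["confidence"],2)) for d in r.look_for(n,t)])
s=r.get_state();print(s)
E
```

```text
pics
top {'intrinsics': array([[520.22318643,   0.        , 324.3470968 ],
       [  0.        , 520.22318643, 203.2454309 ],
       [  0.        ,   0.        ,   1.        ]]), 'k1': -0.16186064373121428, 'eye': array([ 0.40323811, -0.01836991,  0.9707182 ]), 'rotation': array([-0.07653545,  0.07585151,  0.71310138, -0.69273032])}
carrier [([0.626, 0.051, 0.005], 0.9)]
rack [([0.465, -0.045, 0.006], 0.65)]
jar_tall [([0.764, 0.193, 0.089], 0.87), ([0.632, 0.096, 0.108], 0.85)]
jar_squat [([0.629, 0.176, 0.082], 0.92)]
jar_square [([0.638, 0.012, 0.08], 0.58), ([0.65, -0.069, 0.091], 0.35)]
jar_hex [([0.649, -0.066, 0.093], 0.63)]
side {'intrinsics': array([[424.16246899,   0.        , 321.99067773],
       [  0.        , 424.16246899, 198.84858429],
       [  0.        ,   0.        ,   1.        ]]), 'k1': 0.012799268084611442, 'eye': array([0.55160471, 0.53767421, 0.5291098 ]), 'rotation': array([-0.01740931,  0.40411754,  0.91382804, -0.03611435])}
carrier [([0.623, 0.185, 0.005], 0.67)]
rack [([0.466, -0.009, 0.017], 0.95)]
jar_tall [([0.637, 0.118, 0.1], 0.97), ([0.763, 0.22, 
[... 180 characters left out ...]
 0.7, 'q': array([ 1.36779209,  0.68906484, -0.19461995,  1.56533093,  0.15729268,
        0.90248582, -0.21509141]), 'qd': array([-0.00092676, -0.00068624,  0.00087097,  0.0007652 ,  0.00088358,
       -0.00096414, -0.00074355]), 'joint_torque': array([-3.72578161e-04, -5.27383661e+01, -1.26718193e+00, -1.53724068e+01,
       -5.19013731e-02, -1.01518053e-03, -1.19371427e-05]), 'tool_pos': array([ 0.1466606 , -0.60755695,  0.30275691]), 'eef_rot': array([9.92995958e-01, 1.18148315e-01, 1.94855720e-05, 4.46877917e-05]), 'contact_force': array([-1.16163553, -0.36248899,  0.03472405]), 'moment': array([ 0.01298269,  0.00020368, -0.00464282]), 'finger_force': 0.0, 'opening': 0.9996488608533654}
```

View pics/top0.png

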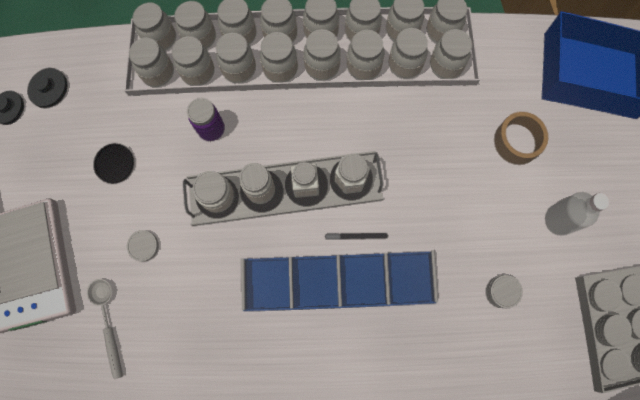

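View pics/side0.png

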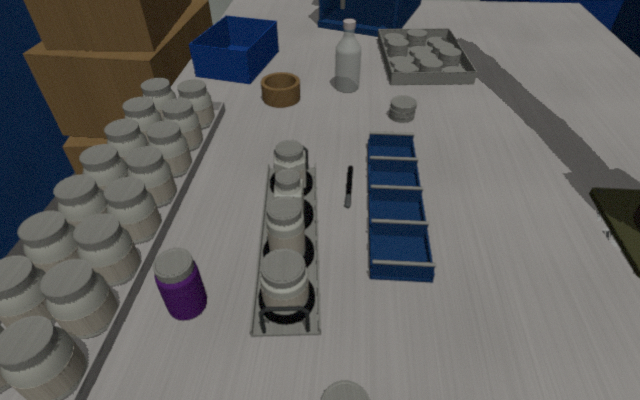

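The top view shows the carrier's jars, left to right: squat (212,193), tall (257,183), square (304,180) and hex (351,175). The rack's bays are at (269,283), (317,280), (364,279) and (411,277).

Things that could be taken for a jar:
- the purple tall jar at (206,119): leave it alone
- the tray of jars at the top, around (130–475, 10–90)
- loose lids at (143,245) and (505,290)
- the bottle at (585,208)
- the box of jars at (615,320)

I choose the four jars in the steel channel.

```bash
cat > h.py <<'E'
import numpy as np, cv2
from plant import r
from scipy.spatial.transform import Rotation as R
from scipy.optimize import minimize
CAL={n:r.get_calibration(n) for n in("top","side")}
def proj(n,P):
    c=CAL[n]; p=R.from_quat(c["rotation"]).inv().apply(np.asarray(P)-c["eye"])
    s=np.c_[p[:,0],-p[:,1]]/-p[:,2:]; s=s*(1+c["k1"]*(s**2).sum(1,keepdims=True))
    K=c["intrinsics"]; return s*[K[0,0],K[1,1]]+K[:2,2]
def box(cx,cy,sx,sy,z0,z1):
    return np.array([[cx+a*sx/2,cy+b*sy/2,z] for a in(-1,1) for b in(-1,1) for z in(z0,z1)])
def prism(k,rad,z0,z1,ph=0):
    t=np.arange(k)*2*np.pi/k+ph
    return np.array([[rad*np.cos(a),rad*np.sin(a),z] for a in t for z in(z0,z1)])
S3=3**.5
M={"rack":[box(0,0,.096,.352,0,.006)]+[box(s*.047,0,.002,.352,0,.020) for s in(-1,1)]+[box(0,y,.096,.005,0,.041) for y in(-.1735,-.086,0,.086,.1735)],
"jar_tall":[prism(40,.028,0,.078),prism(40,.025,.078,.098)],
"jar_squat":[prism(40,.033,0,.054),prism(40,.030,.054,.072)],
"jar_square":[box(0,0,.047,.047,0,.064),prism(40,.020,.064,.086)],
"jar_hex":[prism(6,.056/S3,0,.060,np.pi/6),prism(40,.025,.060,.080)]}
def render(n,name,x,y,z,yaw,U=4):
    im=np.zeros((400*U,640*U),np.uint8)
    for p in M[name]:
        q=R.from_euler("z",yaw).apply(p)+[x,y,z]
        h=cv2.convexHull(((proj(n,q)+.5)*U).astype(np.float32).round().astype(np.int32)); cv2.fillConvexPoly(im,h,1)
    return cv2.resize(im.astype(np.float32),(640,400),interpolation=cv2.INTER_AREA)
def masks(name,near=None):
    out={}
    for n in CAL:
        L=r.silhouettes(n,name)
        if near is not None: L=[d for d in L if np.linalg.norm(np.argwhere(d["pixels"]).mean(0)[::-1]-proj(n,[near])[0])<25]
        if L: out[n]=L[0]["pixels"].astype(np.float32)
    return out
def fit(name,ms,p0,z,steps=(.01,.01,.1)):
    def cost(p): return sum(np.abs(render(n,name,p[0],p[1],z,p[2])-m).sum()/m.sum() for n,m in ms.items())
    s=np.vstack([p0]+[np.array(p0)+np.eye(3)[i]*steps[i] for i in range(3)])
    o=minimize(cost,p0,method="Nelder-Mead",options=dict(initial_simplex=s,xatol=2e-4,fatol=1e-4)); return o.x,o.fun
E
cat > m.py <<'E'
from h import *
for n in CAL: r.snapshot(n)
ms=masks("rack")
for k in("top","side",None):
    q={k:ms[k]} if k else ms
    print("rack",k,fit("rack",q,[.465,-.03,.03],0))
print({n:r.silhouettes(n,"carrier")[0]["pixels"].sum() for n in CAL})
for j,p in dict(jar_squat=(.624,.18),jar_tall=(.632,.098),jar_square=(.638,.012),jar_hex=(.645,-.07)).items():
    ms=masks(j,(p[0],p[1],.06)); print(j,list(ms))
    for k in list(ms)+[None]:
        best=[]
        for y0 in ((0.03,) if j in("jar_squat","jar_tall") else np.arange(-.5,.8,.25)):
            best.append(fit(j,{k:ms[k]} if k else ms,[*p,y0],.012))
        best.sort(key=lambda b:b[1]); print(k,[(b[0].round(4),round(b[1],3)) for b in best[:3]])
E
time python3 m.py
```

```text
rack top (array([ 0.46572069, -0.04214936,  0.01269792]), np.float64(0.029248028993606567))
rack side (array([ 0.46731658, -0.04315536,  0.0121814 ]), np.float64(0.037102047353982925))
rack None (array([ 0.46617464, -0.0431052 ,  0.01020994]), np.float64(0.077053964138031))
{'top': np.int64(3284), 'side': np.int64(3245)}
jar_squat ['top', 'side']
top [(array([0.6352, 0.1836, 0.0701]), np.float64(0.078))]
side [(array([0.6357, 0.1804, 0.0065]), np.float64(0.136))]
None [(array([ 0.6351,  0.1833, -0.054 ]), np.float64(0.222))]
jar_tall ['top', 'side']
top [(array([0.6439, 0.1015, 0.0999]), np.float64(0.061))]
side [(array([0.6458, 0.0908, 0.1178]), np.float64(0.264))]
None [(array([0.6441, 0.1009, 0.0359]), np.float64(0.351))]
jar_square ['top', 'side']
top [(array([0.6503, 0.0145, 0.0443]), np.float64(0.107)), (array([0.6504, 0.0143, 0.0345]), np.float64(0.107)), (array([0.6507, 0.0144, 0.0465]), np.float64(0.107))]
side [(array([ 0.6554, -0.0137,  0.1677]), np.float64(0.849)), (array([ 0.6555, -0.0156,  0.1407]), np.float64(0.851)), (array([ 0.6564, -0.0221,  0.1472]), np.float64(0.853))]
None [(array([0.6515, 0.0143, 0.1035]), np.float64(1.057)), (array([0.6513, 0.014 , 0.112 ]), np.float64(1.063)), (array([0.6516, 0.014 , 0.0912]), np.float64(1.066))]
jar_hex ['top', 'side']
top [(array([ 0.6604, -0.0726,  0.1061]), np.float64(0.04)), (array([ 0.6605, -0.0725, -0.0093]), np.float64(0.053)), (array([ 0.6602, -0.0725,  0.2318]), np.float64(0.055))]
side [(array([ 0.6629, -0.0821,  0.1432]), np.float64(0.739)), (array([ 0.6629, -0.0822, -0.9111]), np.float64(0.74)), (array([ 0.6633, -0.0819,  0.1665]), np.float64(0.74))]
None [(array([ 0.6614, -0.0725, -0.9114]), np.float64(0.806)), (array([ 0.6611, -0.0725,  0.1543]), np.float64(0.806)), (array([ 0.6612, -0.0725,  0.1264]), np.float64(0.808))]
real	0m43.961s
user	0m52.635s
sys	0m9.034s
```

```bash
python3 - <<'E'
from h import *
im=r.snapshot("top"); big=cv2.resize(im,None,fx=3,fy=3,interpolation=cv2.INTER_CUBIC)
for j,p in dict(rack=(.466,-.0427,.0115),jar_squat=(.6352,.1836,.098),jar_tall=(.6439,.1012,.098),jar_square=(.6503,.0145,.07),jar_hex=(.6604,-.0726,.106)).items():
    z=0 if j=="rack" else .012
    for part in M[j]:
        h=cv2.convexHull(((proj("top",R.from_euler("z",p[2]).apply(part)+[p[0],p[1],z])+.5)*3).astype(np.int32)); cv2.polylines(big,[h],True,(0,0,255) if z else (0,255,255),1)
cv2.imwrite("pics/ov.png",big[430:960,520:1320])
E
```

```text
(no output)
```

View pics/ov.png

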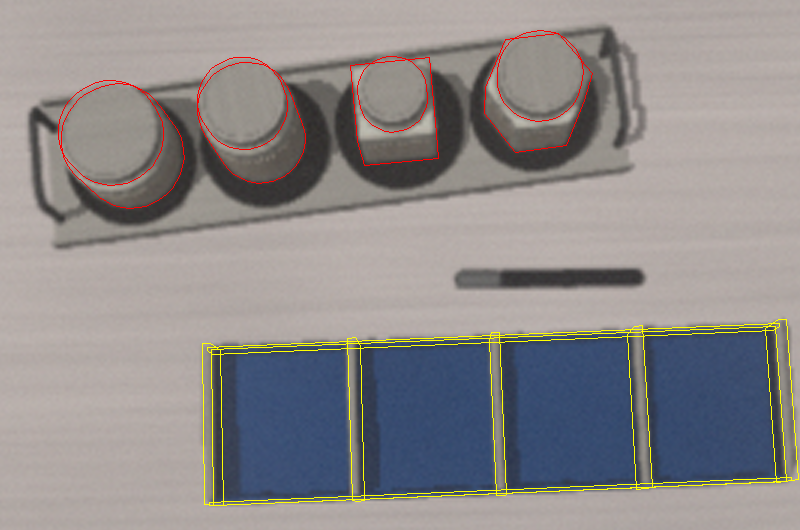

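```bash
cat > g.py <<'E'
import sys, numpy as np
from plant import r
from scipy.spatial.transform import Rotation as R
# usage: g.py x y z yaw_deg(tool x dir) n  -> rows in tool axes from the present pose
x,y,z,yw,n=map(float,sys.argv[1:]); n=int(n)
s=r.get_state(); p=s["tool_pos"]; T=R.from_quat(s["eef_rot"]); m=T.as_matrix(); y0=np.degrees(np.arctan2(m[1,0],m[0,0]))
print("clock",round(s["clock"],2),"pos",p.round(4),"yaw",y0.round(2),"tilt",np.degrees(np.arccos(-m[2,2])).round(2),"q",s["q"].round(2))
d=(np.array([x,y,z])-p)/n; w=(yw-y0+180)%360-180
print([(R.from_euler("z",i*w/n,degrees=True)*T).inv().apply(d).round(4).tolist() for i in range(n)], "rz/row",-w/n)
E
python3 g.py .66 -.0726 .26 95.9 14
```

```text
clock 1.45 pos [ 0.1466 -0.6076  0.3027] yaw 13.57 tilt 0.01 q [ 1.37  0.69 -0.19  1.57  0.16  0.9  -0.22]
[[0.0446, -0.0285, 0.0031], [0.0473, -0.0238, 0.0031], [0.0495, -0.0189, 0.0031], [0.0512, -0.0137, 0.0031], [0.0523, -0.0084, 0.0031], [0.0529, -0.003, 0.0031], [0.0529, 0.0025, 0.0031], [0.0524, 0.0079, 0.0031], [0.0513, 0.0132, 0.0031], [0.0497, 0.0184, 0.0031], [0.0475, 0.0234, 0.0031], [0.0449, 0.0281, 0.0031], [0.0418, 0.0326, 0.0031], [0.0382, 0.0367, 0.0031]] rz/row -5.880908090203532
```

Emit:
play_rows(translation=[[0.0446,-0.0285,0.003],[0.0473,-0.0238,0.003],[0.0495,-0.0189,0.003],[0.0512,-0.0137,0.003],[0.0523,-0.0084,0.003],[0.0529,-0.003,0.003],[0.0529,0.0025,0.003],[0.0524,0.0079,0.003],[0.0513,0.0132,0.003],[0.0497,0.0184,0.003],[0.0475,0.0234,0.003],[0.0449,0.0281,0.003],[0.0418,0.0326,0.003],[0.0382,0.0367,0.003],[0,0,0],[0,0,0]], delta_rot=[[0,0,-5.88],[0,0,-5.88],[0,0,-5.88],[0,0,-5.88],[0,0,-5.88],[0,0,-5.88],[0,0,-5.88],[0,0,-5.88],[0,0,-5.88],[0,0,-5.88],[0,0,-5.88],[0,0,-5.88],[0,0,-5.88],[0,0,-5.88],[0,0,0],[0,0,0]], grip=[1,1,1,1,1,1,1,1,1,1,1,1,1,1,1,1], squeeze=25)

```text
clock: 3.45
tool_pos: [0.6597, -0.0733, 0.2603]
eef_rot: [0.67, 0.742, -0.001, 0.0]
contact_force: [-0.3, -1.0, -0.1]
opening: 1.002
finger_force: 0.0
```

```bash
python3 g.py .6606 -.0726 .105 95.9 5
```

```text
clock 3.45 pos [ 0.6597 -0.0733  0.2603] yaw 95.84 tilt 0.1 q [ 0.29  0.82 -0.5   1.47  0.45  0.96 -0.23]
[[0.0002, 0.0002, 0.0311], [0.0002, 0.0002, 0.0311], [0.0002, 0.0002, 0.0311], [0.0002, 0.0002, 0.0311], [0.0002, 0.0002, 0.0311]] rz/row -0.012045811862503798
```

Emit:
play_rows(translation=[[0.0005,0.001,0.035],[0,0,0.035],[0,0,0.035],[0,0,0.03],[0,0,0.02],[0,0,0],[0,0,0],[0,0,0],[0,0,0],[0,0,0],[0,0,0],[0,0,0]], delta_rot=[[0,0,0],[0,0,0],[0,0,0],[0,0,0],[0,0,0],[0,0,0],[0,0,0],[0,0,0],[0,0,0],[0,0,0],[0,0,0],[0,0,0]], grip=[1,1,1,1,1,1,-1,-1,-1,-1,-1,-1], squeeze=25)

```text
clock: 4.95
tool_pos: [0.6608, -0.072, 0.1063]
eef_rot: [0.67, 0.742, -0.0, -0.0]
contact_force: [-3.3, -0.7, 5.4]
opening: 0.634
finger_force: 25.0
```

Emit:
play_rows(translation=[[0,0,-0.01],[0,0,-0.02],[0,0,-0.03],[0,0,-0.03],[0,0,-0.03],[0,0,-0.01],[0,0,0]], delta_rot=[[0,0,0],[0,0,0],[0,0,0],[0,0,0],[0,0,0],[0,0,0],[0,0,0]], grip=[-1,-1,-1,-1,-1,-1,-1])

```text
clock: 5.82
tool_pos: [0.6613, -0.0719, 0.2364]
eef_rot: [0.67, 0.742, 0.0, 0.001]
contact_force: [-0.5, -0.3, -3.3]
opening: 0.636
finger_force: 25.0
```

```bash
python3 g.py .4675 -.1717 .235 90.7 8
```

```text
clock 5.83 pos [ 0.6613 -0.0719  0.2364] yaw 95.89 tilt 0.08 q [ 0.29  0.85 -0.49  1.49  0.46  0.92 -0.24]
[[-0.0099, -0.0254, 0.0001], [-0.0102, -0.0253, 0.0001], [-0.0105, -0.0251, 0.0001], [-0.0108, -0.025, 0.0001], [-0.0111, -0.0249, 0.0001], [-0.0113, -0.0248, 0.0001], [-0.0116, -0.0246, 0.0001], [-0.0119, -0.0245, 0.0002]] rz/row 0.6485801121654475
```

Emit:
play_rows(translation=[[-0.0099,-0.0254,0],[-0.0102,-0.0253,0],[-0.0105,-0.0251,0],[-0.0108,-0.025,0],[-0.0111,-0.0249,0],[-0.0113,-0.0248,0],[-0.0116,-0.0246,0],[-0.0119,-0.0245,0],[0,0,0],[0,0,0.025],[0,0,0.03],[0,0,0.03],[0,0,0.025],[0,0,0.01],[0,0,0.005],[0,0,0]], delta_rot=[[0,0,0.65],[0,0,0.65],[0,0,0.65],[0,0,0.65],[0,0,0.65],[0,0,0.65],[0,0,0.65],[0,0,0.65],[0,0,0],[0,0,0],[0,0,0],[0,0,0],[0,0,0],[0,0,0],[0,0,0],[0,0,0]], grip=[-1,-1,-1,-1,-1,-1,-1,-1,-1,-1,-1,-1,-1,-1,-1,-1])

```text
clock: 7.82
tool_pos: [0.4678, -0.1715, 0.1109]
eef_rot: [0.703, 0.711, 0.0, 0.0]
contact_force: [0.7, 0.3, -1.6]
opening: 0.63
finger_force: 25.0
```

```bash
python3 - <<'E'
from h import *
import cv2
a=r.snapshot("top");b=r.snapshot("side")
cv2.imwrite("pics/p1.png",np.hstack([cv2.resize(a[200:400,200:500],(400,267)),cv2.resize(b[100:300,250:550],(400,267))]))
s=r.get_state();print(s["tool_pos"],s["contact_force"])
E
```

```text
[ 0.46781498 -0.17175836  0.11135408] [-0.92650027  1.16714431 -1.88986031]
```

View pics/p1.png

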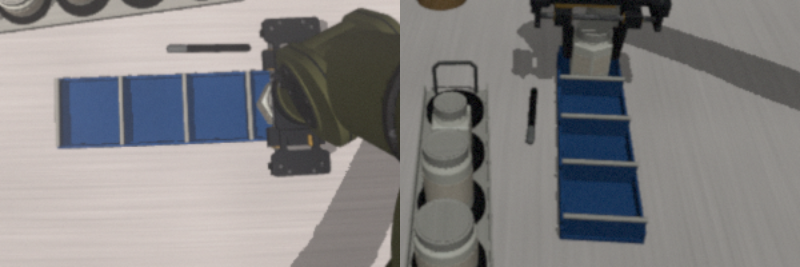

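The hex jar hangs inside the rightmost bay, at (592,50) in the right half of the picture. I'm lowering it gently.

Emit:
play_rows(translation=[[0,0,0.003],[0,0,0.003],[0,0,0.002],[0,0,0.001],[0,0,0.001],[0,0,0],[0,0,0]], delta_rot=[[0,0,0],[0,0,0],[0,0,0],[0,0,0],[0,0,0],[0,0,0],[0,0,0]], grip=[-1,-1,-1,-1,-1,-1,-1])

```text
clock: 8.8
tool_pos: [0.4674, -0.1716, 0.1008]
eef_rot: [0.703, 0.711, 0.0, 0.0]
contact_force: [0.1, 0.2, -2.5]
opening: 0.636
finger_force: 25.0
```

Emit:
play_rows(translation=[[0,0,0.001],[0,0,0.001],[0,0,0]], delta_rot=[[0,0,0],[0,0,0],[0,0,0]], grip=[-1,-1,-1])

```text
clock: 9.18
tool_pos: [0.4674, -0.1716, 0.1002]
eef_rot: [0.703, 0.711, -0.0, 0.001]
contact_force: [-2.5, 0.7, 15.7]
opening: 0.631
finger_force: 25.0
```

Emit:
play_rows(translation=[[0,0,0],[0,0,0],[0,0,0],[0,0,0],[0,0,0],[0,0,-0.02],[0,0,-0.04],[0,0,-0.04],[0,0,-0.04],[0.0294,0.032,0],[0.0294,0.032,0],[0.0294,0.032,0],[0.0294,0.032,0],[0.0294,0.032,0],[0.0294,0.032,0],[0,0,0],[0,0,0]], delta_rot=[[0,0,0],[0,0,0],[0,0,0],[0,0,0],[0,0,0],[0,0,0],[0,0,0],[0,0,0],[0,0,0],[0,0,-0.7],[0,0,-0.7],[0,0,-0.7],[0,0,-0.7],[0,0,-0.7],[0,0,-0.7],[0,0,0],[0,0,0]], grip=[1,1,1,1,1,1,1,1,1,1,1,1,1,1,1,1,1])

```text
clock: 11.3
tool_pos: [0.6509, 0.0119, 0.2382]
eef_rot: [0.676, 0.737, -0.001, -0.0]
contact_force: [-0.8, -0.8, 0.5]
opening: 1.002
finger_force: 0.0
```

```bash
python3 - <<'E'
from h import *
for n in CAL: r.snapshot(n)
ms=masks("jar_hex",(.4675,-.1717,.06)); print(list(ms))
for k in ms: print(k,fit("jar_hex",{k:ms[k]},[.4675,-.1717,.01],.006))
E
python3 g.py .6505 .0144 .107 95 5
```

```text
['side']
side (array([ 0.46616009, -0.19349869,  0.03863286]), np.float64(0.24842436611652374))
clock 11.5 pos [0.6511 0.0112 0.2387] yaw 94.79 tilt 0.08 q [ 0.17  0.83 -0.49  1.53  0.46  0.9  -0.4 ]
[[0.0007, -0.0, 0.0263], [0.0007, -0.0, 0.0263], [0.0007, -0.0, 0.0263], [0.0007, -0.0, 0.0263], [0.0007, -0.0, 0.0263]] rz/row -0.04147546319125013
```

Emit:
play_rows(translation=[[0.003,0,0.03],[0,0,0.035],[0,0,0.035],[0,0,0.02],[0,0,0.0115],[0,0,0],[0,0,0],[0,0,0],[0,0,0],[0,0,0],[0,0,0],[0,0,0],[0,0,0]], delta_rot=[[0,0,0],[0,0,0],[0,0,0],[0,0,0],[0,0,0],[0,0,0],[0,0,0],[0,0,0],[0,0,0],[0,0,0],[0,0,0],[0,0,0],[0,0,0]], grip=[1,1,1,1,1,1,-1,-1,-1,-1,-1,-1,-1])

```text
clock: 13.12
tool_pos: [0.6509, 0.0156, 0.1073]
eef_rot: [0.676, 0.737, -0.001, -0.0]
contact_force: [-3.3, -1.2, 4.6]
opening: 0.53
finger_force: 25.0
```

```bash
python3 - <<'E'
from h import *
a=r.snapshot("top");b=r.snapshot("side")
cv2.imwrite("pics/p2.png",np.hstack([cv2.resize(a[200:400,200:500],(400,267)),cv2.resize(b[100:300,250:550],(400,267))]))
E
python3 g.py .4665 -.0857 .237 90.7 8
```

```text
clock 13.22 pos [0.6509 0.0155 0.1073] yaw 94.88 tilt 0.07 q [ 0.12  1.   -0.4   1.59  0.57  0.67 -0.49]
[[-0.0107, -0.0241, -0.0162], [-0.0109, -0.024, -0.0162], [-0.0111, -0.0239, -0.0162], [-0.0113, -0.0238, -0.0162], [-0.0115, -0.0237, -0.0162], [-0.0117, -0.0236, -0.0162], [-0.012, -0.0234, -0.0162], [-0.0122, -0.0233, -0.0162]] rz/row 0.5229952151210675
```

View pics/p2.png

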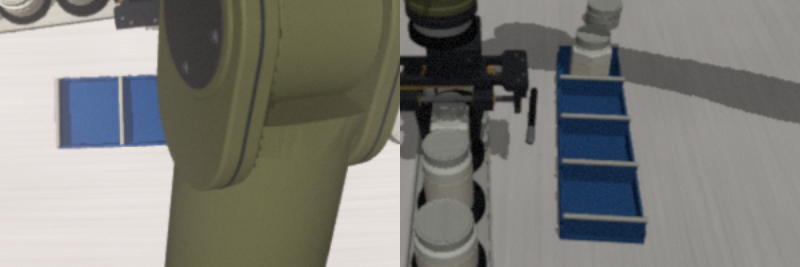

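The picture shows the hex jar upright in the rightmost bay, at (592,50) in the right half. The 46.6 mm opening confirms the square jar is held. Lifting it across now.

Emit:
play_rows(translation=[[0,0,-0.01],[0,0,-0.02],[0,0,-0.04],[0,0,-0.04],[0,0,-0.02],[-0.0107,-0.0241,0],[-0.0109,-0.024,0],[-0.0111,-0.0239,0],[-0.0113,-0.0238,0],[-0.0115,-0.0237,0],[-0.0117,-0.0236,0],[-0.012,-0.0234,0],[-0.0122,-0.0233,0],[0,0,0],[0,0,0.025],[0,0,0.04],[0,0,0.035],[0,0,0.02],[0,0,0.01],[0,0,0]], delta_rot=[[0,0,0],[0,0,0],[0,0,0],[0,0,0],[0,0,0],[0,0,0.52],[0,0,0.52],[0,0,0.52],[0,0,0.52],[0,0,0.52],[0,0,0.52],[0,0,0.52],[0,0,0.52],[0,0,0],[0,0,0],[0,0,0],[0,0,0],[0,0,0],[0,0,0],[0,0,0]], grip=[-1,-1,-1,-1,-1,-1,-1,-1,-1,-1,-1,-1,-1,-1,-1,-1,-1,-1,-1,-1])

```text
clock: 15.72
tool_pos: [0.4678, -0.0851, 0.1072]
eef_rot: [0.702, 0.712, 0.001, 0.0]
contact_force: [-0.0, -0.0, -2.2]
opening: 0.534
finger_force: 25.0
```

Emit:
play_rows(translation=[[0,0,0.002],[0,0,0.002],[0,0,0.001],[0,0,0],[0,0,0]], delta_rot=[[0,0,0],[0,0,0],[0,0,0],[0,0,0],[0,0,0]], grip=[-1,-1,-1,-1,-1])

```text
clock: 16.35
tool_pos: [0.4667, -0.0858, 0.1023]
eef_rot: [0.703, 0.712, 0.0, 0.0]
contact_force: [0.7, -0.2, -2.8]
opening: 0.53
finger_force: 25.0
```

Emit:
play_rows(translation=[[0,0,0.001],[0,0,0.001],[0,0,0]], delta_rot=[[0,0,0],[0,0,0],[0,0,0]], grip=[-1,-1,-1])

```text
clock: 16.73
tool_pos: [0.4667, -0.0857, 0.1012]
eef_rot: [0.703, 0.712, 0.0, 0.001]
contact_force: [-0.4, -0.2, 10.8]
opening: 0.534
finger_force: 25.0
```

Emit:
play_rows(translation=[[0,0,0],[0,0,0],[0,0,0],[0,0,0],[0,0,0],[0,0,-0.02],[0,0,-0.04],[0,0,-0.04],[0,0,-0.04],[0.0298,0.0312,0],[0.0298,0.0312,0],[0.0298,0.0312,0],[0.0298,0.0312,0],[0.0298,0.0312,0],[0.0298,0.0312,0],[0,0,0],[0,0,0]], delta_rot=[[0,0,0],[0,0,0],[0,0,0],[0,0,0],[0,0,0],[0,0,0],[0,0,0],[0,0,0],[0,0,0],[0,0,-0.8],[0,0,-0.8],[0,0,-0.8],[0,0,-0.8],[0,0,-0.8],[0,0,-0.8],[0,0,0],[0,0,0]], grip=[1,1,1,1,1,1,1,1,1,1,1,1,1,1,1,1,1])

```text
clock: 18.85
tool_pos: [0.6444, 0.1007, 0.2396]
eef_rot: [0.672, 0.74, -0.001, -0.0]
contact_force: [0.7, -1.1, -0.7]
opening: 0.998
finger_force: 0.0
```

```bash
python3 g.py .6441 .1012 .113 95.6 5
```

```text
clock 18.85 pos [0.6444 0.1007 0.2396] yaw 95.51 tilt 0.14 q [ 0.04  0.84 -0.51  1.52  0.48  0.91 -0.54]
[[0.0001, 0.0, 0.0253], [0.0001, 0.0, 0.0253], [0.0001, 0.0, 0.0253], [0.0001, 0.0, 0.0253], [0.0001, 0.0, 0.0253]] rz/row -0.018222959752750966
```

Emit:
play_rows(translation=[[0,0,0.03],[0,0,0.035],[0,0,0.03],[0,0,0.02],[0,0,0.0115],[0,0,0],[0,0,0],[0,0,0],[0,0,0],[0,0,0],[0,0,0],[0,0,0]], delta_rot=[[0,0,0],[0,0,0],[0,0,0],[0,0,0],[0,0,0],[0,0,0],[0,0,0],[0,0,0],[0,0,0],[0,0,0],[0,0,0],[0,0,0]], grip=[1,1,1,1,1,1,-1,-1,-1,-1,-1,-1])

```text
clock: 20.35
tool_pos: [0.6441, 0.1017, 0.114]
eef_rot: [0.672, 0.74, -0.001, -0.0]
contact_force: [-4.0, -0.9, 5.8]
opening: 0.627
finger_force: 25.0
```

```bash
python3 g.py .4655 .0003 .243 90.7 8
```

```text
clock 20.35 pos [0.6441 0.1017 0.114 ] yaw 95.54 tilt 0.13 q [-0.    1.   -0.43  1.59  0.58  0.69 -0.62]
[[-0.0105, -0.0235, -0.0161], [-0.0107, -0.0234, -0.0161], [-0.011, -0.0233, -0.0161], [-0.0112, -0.0231, -0.0161], [-0.0114, -0.023, -0.0161], [-0.0117, -0.0229, -0.0161], [-0.0119, -0.0228, -0.0161], [-0.0122, -0.0226, -0.0161]] rz/row 0.6047467036693952
```

Emit:
play_rows(translation=[[0,0,-0.01],[0,0,-0.02],[0,0,-0.04],[0,0,-0.04],[0,0,-0.02],[-0.0105,-0.0235,0],[-0.0107,-0.0234,0],[-0.011,-0.0233,0],[-0.0112,-0.0231,0],[-0.0114,-0.023,0],[-0.0117,-0.0229,0],[-0.0119,-0.0228,0],[-0.0122,-0.0226,0],[0,0,0],[0,0,0.025],[0,0,0.04],[0,0,0.035],[0,0,0.02],[0,0,0.01],[0,0,0]], delta_rot=[[0,0,0],[0,0,0],[0,0,0],[0,0,0],[0,0,0],[0,0,0.6],[0,0,0.6],[0,0,0.6],[0,0,0.6],[0,0,0.6],[0,0,0.6],[0,0,0.6],[0,0,0.6],[0,0,0],[0,0,0],[0,0,0],[0,0,0],[0,0,0],[0,0,0],[0,0,0]], grip=[-1,-1,-1,-1,-1,-1,-1,-1,-1,-1,-1,-1,-1,-1,-1,-1,-1,-1,-1,-1])

```text
clock: 22.85
tool_pos: [0.4673, 0.0009, 0.1137]
eef_rot: [0.702, 0.712, 0.001, 0.0]
contact_force: [-0.1, -0.2, -2.7]
opening: 0.631
finger_force: 25.0
```

Emit:
play_rows(translation=[[0,0,0.002],[0,0,0.002],[0,0,0.001],[0,0,0],[0,0,0]], delta_rot=[[0,0,0],[0,0,0],[0,0,0],[0,0,0],[0,0,0]], grip=[-1,-1,-1,-1,-1])

```text
clock: 23.48
tool_pos: [0.4663, 0.0002, 0.1088]
eef_rot: [0.703, 0.712, 0.0, 0.0]
contact_force: [-0.3, -0.5, -2.2]
opening: 0.631
finger_force: 25.0
```

Emit:
play_rows(translation=[[0,0,0.001],[0,0,0.001],[0,0,0]], delta_rot=[[0,0,0],[0,0,0],[0,0,0]], grip=[-1,-1,-1])

```text
clock: 23.85
tool_pos: [0.4663, 0.0003, 0.1079]
eef_rot: [0.703, 0.712, 0.0, 0.001]
contact_force: [-2.6, 0.6, 13.3]
opening: 0.629
finger_force: 25.0
```

Emit:
play_rows(translation=[[0,0,0],[0,0,0],[0,0,0],[0,0,0],[0,0,0],[0,0,-0.02],[0,0,-0.04],[0,0,-0.04],[0,0,-0.03],[0.0291,0.0297,0],[0.0291,0.0297,0],[0.0291,0.0297,0],[0.0291,0.0297,0],[0.0291,0.0297,0],[0.0291,0.0297,0],[0,0,0],[0,0,0]], delta_rot=[[0,0,0],[0,0,0],[0,0,0],[0,0,0],[0,0,0],[0,0,0],[0,0,0],[0,0,0],[0,0,0],[0,0,-0.8],[0,0,-0.8],[0,0,-0.8],[0,0,-0.8],[0,0,-0.8],[0,0,-0.8],[0,0,0],[0,0,0]], grip=[1,1,1,1,1,1,1,1,1,1,1,1,1,1,1,1,1])

```text
clock: 25.98
tool_pos: [0.6352, 0.1821, 0.2361]
eef_rot: [0.672, 0.74, -0.001, 0.0]
contact_force: [0.3, -0.6, -0.7]
opening: 1.001
finger_force: 0.0
```

```bash
python3 g.py .6355 .1830 .101 95.6 5; python3 - <<'E'
from h import *
r.snapshot("side"); m=r.silhouettes("side","jar_squat")
for d in m: print(d["confidence"],fit("jar_squat",{"side":d["pixels"].astype(np.float32)},[.635,.183,0],.012))
E
```

```text
clock 25.98 pos [0.6352 0.1821 0.2361] yaw 95.52 tilt 0.13 q [-0.08  0.86 -0.53  1.5   0.5   0.93 -0.67]
[[0.0002, 0.0001, 0.027], [0.0002, 0.0001, 0.027], [0.0002, 0.0001, 0.027], [0.0002, 0.0001, 0.027], [0.0002, 0.0001, 0.027]] rz/row -0.01577993851971087
0.81 (array([0.63690213, 0.17997622, 0.08087148]), np.float64(0.14464502036571503))
```

Emit:
play_rows(translation=[[0,0.001,0.03],[0,0,0.035],[0,0,0.03],[0,0,0.02],[0,0,0.015],[0,0,0.005],[0,0,0],[0,0,0],[0,0,0],[0,0,0],[0,0,0],[0,0,0]], delta_rot=[[0,0,0],[0,0,0],[0,0,0],[0,0,0],[0,0,0],[0,0,0],[0,0,0],[0,0,0],[0,0,0],[0,0,0],[0,0,0],[0,0,0]], grip=[1,1,1,1,1,1,1,-1,-1,-1,-1,-1])

```text
clock: 27.58
tool_pos: [0.6352, 0.1831, 0.1021]
eef_rot: [0.672, 0.74, -0.002, -0.001]
contact_force: [-5.1, -0.3, 4.3]
opening: 0.738
finger_force: 25.0
```

```bash
python3 g.py .4645 .0863 .231 90.7 8
```

```text
clock 27.57 pos [0.6352 0.1831 0.1021] yaw 95.54 tilt 0.2 q [-0.12  1.03 -0.44  1.56  0.6   0.7  -0.75]
[[-0.01, -0.0225, -0.016], [-0.0102, -0.0224, -0.016], [-0.0105, -0.0222, -0.016], [-0.0107, -0.0221, -0.016], [-0.0109, -0.022, -0.016], [-0.0112, -0.0219, -0.016], [-0.0114, -0.0218, -0.016], [-0.0116, -0.0217, -0.016]] rz/row 0.6055125324608355
```

Emit:
play_rows(translation=[[0,0,-0.01],[0,0,-0.02],[0,0,-0.04],[0,0,-0.04],[0,0,-0.02],[-0.01,-0.0225,0],[-0.0102,-0.0224,0],[-0.0105,-0.0222,0],[-0.0107,-0.0221,0],[-0.0109,-0.022,0],[-0.0112,-0.0219,0],[-0.0114,-0.0218,0],[-0.0116,-0.0217,0],[0,0,0],[0,0,0.025],[0,0,0.04],[0,0,0.035],[0,0,0.02],[0,0,0.01],[0,0,0]], delta_rot=[[0,0,0],[0,0,0],[0,0,0],[0,0,0],[0,0,0],[0,0,0.6],[0,0,0.6],[0,0,0.6],[0,0,0.6],[0,0,0.6],[0,0,0.6],[0,0,0.6],[0,0,0.6],[0,0,0],[0,0,0],[0,0,0],[0,0,0],[0,0,0],[0,0,0],[0,0,0]], grip=[-1,-1,-1,-1,-1,-1,-1,-1,-1,-1,-1,-1,-1,-1,-1,-1,-1,-1,-1,-1])

```text
clock: 30.08
tool_pos: [0.4664, 0.0868, 0.1014]
eef_rot: [0.702, 0.712, 0.0, 0.0]
contact_force: [0.1, 0.1, -1.7]
opening: 0.744
finger_force: 25.0
```

Emit:
play_rows(translation=[[0,0,0.002],[0,0,0.002],[0,0,0.001],[0,0,0],[0,0,0]], delta_rot=[[0,0,0],[0,0,0],[0,0,0],[0,0,0],[0,0,0]], grip=[-1,-1,-1,-1,-1])

```text
clock: 30.7
tool_pos: [0.4657, 0.0862, 0.0968]
eef_rot: [0.703, 0.712, 0.0, 0.0]
contact_force: [0.2, 0.9, -3.7]
opening: 0.743
finger_force: 25.0
```

Emit:
play_rows(translation=[[0,0,0.001],[0,0,0.001],[0,0,0]], delta_rot=[[0,0,0],[0,0,0],[0,0,0]], grip=[-1,-1,-1])

```text
clock: 31.08
tool_pos: [0.4658, 0.0862, 0.096]
eef_rot: [0.703, 0.712, 0.0, 0.001]
contact_force: [-2.4, -0.5, 14.3]
opening: 0.74
finger_force: 25.0
```

Emit:
play_rows(translation=[[0,0,0],[0,0,0],[0,0,0],[0,0,0],[0,0,0],[0,0,-0.02],[0,0,-0.06],[0,0,-0.06],[0,0,-0.06],[-0.054,-0.017,0],[-0.054,-0.017,0],[-0.054,-0.017,0],[-0.054,-0.017,0],[-0.054,-0.017,0],[-0.054,-0.017,0],[-0.054,-0.017,0],[-0.054,-0.017,0],[-0.054,-0.017,0],[-0.054,-0.017,0],[0,0,0]], delta_rot=[[0,0,0],[0,0,0],[0,0,0],[0,0,0],[0,0,0],[0,0,0],[0,0,0],[0,0,0],[0,0,0],[0,0,0],[0,0,0],[0,0,0],[0,0,0],[0,0,0],[0,0,0],[0,0,0],[0,0,0],[0,0,0],[0,0,0],[0,0,0]], grip=[1,1,1,1,1,1,1,1,1,1,1,1,1,1,1,1,1,1,1,1])

```text
clock: 33.58
tool_pos: [0.2993, -0.4603, 0.2937]
eef_rot: [0.706, 0.708, -0.001, -0.0]
contact_force: [-0.0, 1.2, 0.3]
opening: 0.996
finger_force: 0.0
```

```bash
python3 - <<'E'
from h import *
a=r.snapshot("top");b=r.snapshot("side")
cv2.imwrite("pics/p3.png",np.hstack([cv2.resize(a[120:400,180:500],(400,350)),cv2.resize(b[100:300,250:480],(400,350))]))
c,s=np.cos(.0115),np.sin(.0115)
for j,p in dict(jar_squat=(.4645,.0863),jar_tall=(.4655,.0003),jar_square=(.4665,-.0857),jar_hex=(.4675,-.1717)).items():
    ms=masks(j,(*p,.06))
    if "top" in ms:
        x,f=fit(j,{"top":ms["top"]},[*p,.01],.006); d=x[:2]-[.466,-.0427]; print(j,"rack frame",(c*d[0]+s*d[1]).round(4),(-s*d[0]+c*d[1]).round(4),round(f,3))
    else: print(j,list(ms))
print(r.get_state()["clock"],r.get_state()["tool_pos"])
E
```

```text
jar_squat rack frame 0.0032 0.1306 0.034
jar_tall rack frame 0.0025 0.0423 0.063
jar_square ['side']
jar_hex rack frame 0.0015 -0.1276 0.059
34.075 [ 0.30300973 -0.45533729  0.29491565]
```

View pics/p3.png

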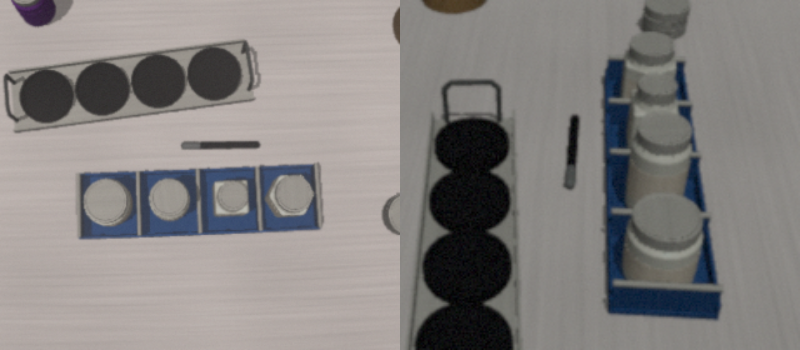

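The picture shows all four jars upright and centred in their bays: squat (108,202), tall (170,199), square (231,196) and hex (291,194). The pucks are empty and the purple jar is untouched.

```bash
python3 -c "
from plant import r
print(r.finish_job())"
```

```text
the job is handed in; nothing more can be done
None
```

All four jars stand upright in the blue rack in their original order, left to right squat, tall, square, hex. The final pictures show each one centred in its bay, and I handed the job in at about 34 s; it returned no verdict.

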